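# Sort rotor plugs through a go gauge

## Robot

A 6-joint arm with a two-finger parallel gripper is mounted at the origin on a cart in front of the work surface, level with it; the furniture and walls round the work are solid. World frame = base frame: x ahead of the robot, y to its left, z up, the work surface at z = 0. Lengths are in m, angles in rad, forces in N, time in s.
With the tool pointing down it reaches from about 0.35 to 0.775 m from the base axis. Payload 5.5 kg.
Tool frame: the origin (TCP) lies midway between the tips of the shut fingers; the grasp point (between the pads) lies 19 mm behind it (env.hold_point_z is the distance from the TCP to the grasp point, in m); z points along the fingers, y is the line along which they close (so a half turn about z gives the same grasp; the last joint's range is limited). The gripper opens to 85 mm and grips with 20 to 120 N. Pads are 22 mm wide; open, the fingers measure 114 mm over their backs; the gripper's body (76 mm by 85 mm) begins 54 mm behind the grasp point. The pads swing forward as they close: fully open they stand 13 mm farther back than shut.
Start: joints at [1.116, 0.313, 0.046, 1.304, 0, 1.431], TCP at [0.178, 0.547, 0.231] pointing down, gripper open.
Joint ranges: [-2.76, 2.76], [-0.86, 1.69], [-1.03, 1.26], [-2.2, 2.34], [-1.47, 1.5], [-3.14, 3.14]. Speed limits (rad/s): [2.57, 2.57, 3.14, 3.14, 3.14, 3.14].

## Interface

Orientations are given as a unit quaternion [w, x, y, z].
In Python, from workcell import env, read_camera gives the robot as it stands. The module is installed in compiled form; this text tells all that it offers.
- The arm moves only by the tool carry_out, never from a script. Its argument "moves" is a list of rows, each an object of numbers: "tx", "ty", "tz": the shift along the world's x, y, z in cm; "wx", "wy", "wz": the turn, a rotation vector about the world's x, y, z in rad; "claw": the closure, from -1 (fully open) to 1 (shut). A call has 1 to 8 rows; each row shifts and turns the commanded pose from where the row before left it; what a row does not reach is not made up. A row lasts 1/8 s, in which the tool goes at most 62.5 mm and 10.7 degrees, less where a joint would pass 70% of its speed; a pose out of reach is approached as far as the arm can. A call is refused whole if a number of a shift passes 6.25 or a number of a turn 0.188, either way. A call with a gripper value outside its range is refused whole. The fingers move at their own pace and stop on an object; "newtons" is the grip in N (left out, the last holds). Time passes only in rows, so rows that do not move let the fingers close. It gives the time, the measured TCP pose, the force, the opening and the grip force at its end, in the units of the state.
- env.get_state(): the state, without advancing time (a new reading comes with each control period).
- read_camera(name): name is "side" or "top"; returns a dict with "image" (400x640x3 uint8, blue, green, red), "z_map" (400x640 float32, m along the optical axis (not along the pixel's ray), 0 where there is no reading), "fx", "fy", "cx", "cy" (pixels), "k1" (the pictures are not rectified: a ray, as slopes to the right and down, at radius r is drawn at 1 + k1 r^2 times it, then the intrinsics apply), "camera_from_world" (4x4, takes a point from world to camera coordinates). Camera axes: x right, y down, z forward; pixel columns grow to the right and rows downward; lengths in m; the calibration is good to about 2 mm. A picture is of the moment at which its call begins.
- env.hand_in(): hands the job in; it is judged then, once.
The state is a dict: "clock": time; "joint_pos": joint angles; "qvel": joint speeds; "tau": joint torques, N m; "tcp_pos": TCP position; "orientation": TCP orientation; "wrist_force": force on the tool from outside, world axes, zero at the start; "ft_torque": the same for the moment, N m; "finger_gap": finger opening in m; "grip_force": force on a finger pad.
Only numpy, scipy, OpenCV 4.12 (cv2) and the standard library are available. Lean on these libraries where they do the work, as an engineer would, in place of code of your own. Each camera call takes 0.05 s, during which the arm holds its last target. There are 200 camera calls.

## Task

One of the three blue centrifuge rotor plugs is too fat for its rotor. Slide them between the jaws of the go gauge one by one, entering by the flared mouth, and leave those that pass standing upright on the green bay beyond the jaws; the one that sticks must not be forced through and goes into the red bin. Leave the marker, the timer and the flask where they are.

Things in the scene. Friction and masses are not known exactly. Their poses are not given: they have to be found in the camera images.
- plug_a: one of three look-alike blue rotor plugs, solid plastic, upright, 62 mm tall, 50-100 g: round body 26 mm high, then a neck 20 mm thick, 36 mm long to grip. Two have a body 29.5 mm thick and pass the gauge; one is oversize, 34.5 mm, and stops in its mouth. The letter does not tell which: try them. Origin: centre of the underside, z up; yaw means nothing
- plug_b: one of three look-alike blue rotor plugs, solid plastic, upright, 62 mm tall, 50-100 g: round body 26 mm high, then a neck 20 mm thick, 36 mm long to grip. Two have a body 29.5 mm thick and pass the gauge; one is oversize, 34.5 mm, and stops in its mouth. The letter does not tell which: try them. Origin: centre of the underside, z up; yaw means nothing
- plug_c: one of three look-alike blue rotor plugs, solid plastic, upright, 62 mm tall, 50-100 g: round body 26 mm high, then a neck 20 mm thick, 36 mm long to grip. Two have a body 29.5 mm thick and pass the gauge; one is oversize, 34.5 mm, and stops in its mouth. The letter does not tell which: try them. Origin: centre of the underside, z up; yaw means nothing
- gauge: go gauge, fixed: aluminium base plate 6 mm thick, 110 mm wide, x = -85 to 140 mm, with two steel jaws. Origin: on the bench, midway between the jaws; x is the way through (roughly to the robot's left), z up. Jaws: x = -20 to 20 mm, 31.5 mm apart, tops 22 mm above the bench. Plugs slide on the plate or just above it
- gauge_mouth (a point): point on top of the bare plate in front of the flared mouth, on the centre line at gauge x = -66 mm, 6 mm above the bench. The flare, as high as the jaws, is 54 mm wide at x = -43 mm and narrows to 31.5 mm at x = -20 mm
- gauge_bay (a point): centre of the green bay beyond the jaws, on top of the plate, at gauge x = 80 mm, 6 mm above the bench. The bay runs from x = 30 to 130 mm and 47 mm to either side; a rim 6 mm high bounds its sides and far end. The two good plugs stand there one behind the other, some 50 mm apart
- reject_bin: red plastic open bin for rejects, fixed, 110 (x) x 100 (y) x 30 mm high, walls and floor 4 to 5 mm. Origin: centre of the underside, x and y along its sides
- marker: white and blue marker pen lying on the bench, 132 mm long, 13 mm thick; bystander. Origin: centre of the underside, length along its y
- timer: small white lab timer, 62 x 62 x 17 mm; bystander. Origin: centre of the underside
- flask: clear culture flask with a red cap lying behind the gauge, 94 x 52 x 24 mm; bystander. Origin: centre of the underside

How it is judged:
By the outcome, as a careful person would: the job done as asked, in the order asked, and still so for the second after the job is handed in, with the robot touching nothing.
It also fails if it takes over 72 s, if anything falls off the work surface, if the arm or the gripper's body presses on something with over 40 N, if the wrist force passes 120 N, or if a joint passes its speed limit or range.

## Working session

There is one attempt and no reset: what is moved stays moved. The work goes in short steps, Python scripts to look and compute and a tool call to move; the robot and the scene stay as the last step left them, time stands still between calls to the robot, and variables do not carry over. Pictures are saved under pics/ and viewed, at most 10 in all, crops included, and the job is handed in when it is done.

Besides the shell and the picture viewer there is one more tool, called by a JSON object that holds its "op" and its "data", one argument or row to a line. carry_out: Moves the arm, as the interface text tells. Its arguments: {"type":"object","properties":{"moves":{"type":"array","items":{"type":"object","properties":{"tx":{"type":"number"},"ty":{"type":"number"},"tz":{"type":"number"},"wx":{"type":"number"},"wy":{"type":"number"},"wz":{"type":"number"},"claw":{"type":"number"}}}},"newtons":{"type":"number"}},"required":["moves"]}

```bash
mkdir -p pics
cat > h.py <<'E'
import numpy as np, cv2
from workcell import env, read_camera
def world_map(c):
    "world xyz per pixel from z_map"
    K=np.array([[c['fx'],0,c['cx']],[0,c['fy'],c['cy']],[0,0,1.]])
    v,u=np.mgrid[:400,:640]
    p=np.stack([u,v],-1).reshape(-1,1,2).astype(float)
    s=cv2.undistortPoints(p,K,np.array([c['k1'],0,0,0.])).reshape(400,640,2)
    z=c['z_map'][...,None]
    P=np.concatenate([s*z,z],-1)
    T=np.linalg.inv(c['camera_from_world'])
    return P@T[:3,:3].T+T[:3,3], s, T
def onplane(s,T,u,v,h):
    d=T[:3,:3]@np.array([*s[int(round(v)),int(round(u))],1.]);o=T[:3,3]
    return o+d*(h-o[2])/d[2]
E
python3 - <<'E'
from h import *
st=env.get_state();print(st);print(env.hold_point_z)
for n in('side','top'):
    c=read_camera(n);np.save(n,c,allow_pickle=True);cv2.imwrite(f'pics/{n}0.png',c['image'])
    print(n,c['k1'],np.linalg.inv(c['camera_from_world']).round(3).tolist(),(c['z_map']>0).mean())
E
```

```text
{'clock': 0.0, 'joint_pos': array([1.11640616e+00, 3.14051410e-01, 4.49961679e-02, 1.30357612e+00,
       6.23097326e-06, 1.43120138e+00]), 'qvel': array([-0.00074939,  0.00070946,  0.00082614, -0.00108645,  0.00063948,
       -0.00060335]), 'tau': array([ 1.45755250e-03, -4.80623102e+01,  2.98534244e+01,  1.90501084e-02,
       -1.17080031e-04,  8.57524356e-06]), 'tcp_pos': array([0.17781902, 0.54629643, 0.23038686]), 'orientation': array([-2.71486844e-04,  1.56748457e-01,  9.87638132e-01, -8.76438203e-04]), 'wrist_force': array([ 0.33770134,  0.34521342, -0.27359735]), 'ft_torque': array([-0.02489215, -0.02954112, -0.01016937]), 'grip_force': 0.0, 'finger_gap': 0.08519423575193084}
0.0187
side -0.03233305258900173 [[0.907, -0.158, 0.39, 0.178], [-0.42, -0.398, 0.816, -0.826], [0.026, -0.904, -0.427, 0.492], [0.0, 0.0, 0.0, 1.0]] 0.996125
top -0.10164359444779998 [[-0.026, -0.987, 0.159, 0.366], [-1.0, 0.026, 0.001, 0.015], [-0.005, -0.159, -0.987, 1.406], [0.0, 0.0, 0.0, 1.0]] 0.996125
```

View pics/side0.png

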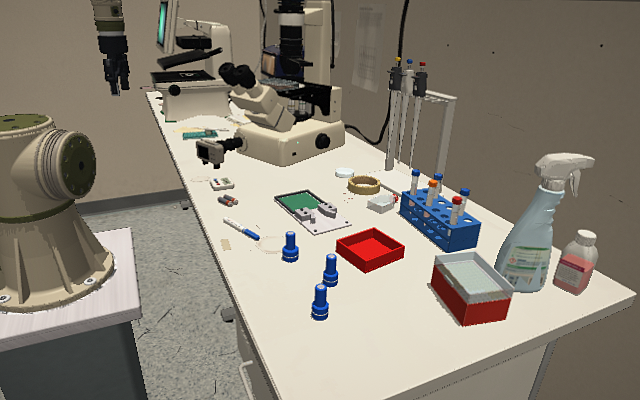

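View pics/top0.png

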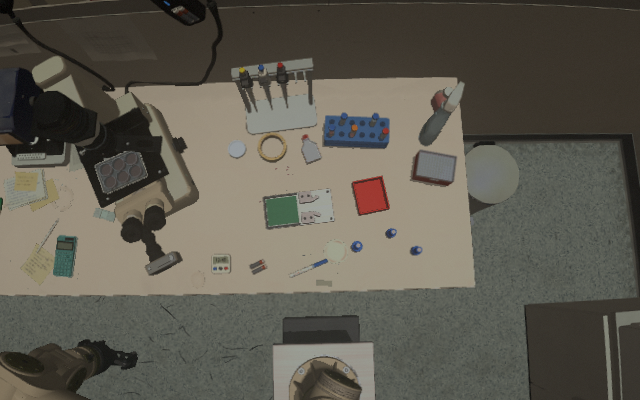

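The side view shows three plugs at (290,246), (330,269) and (320,301), the gauge at about (312,210) and the bin at (370,250). In the top view the plugs are at (356,246), (391,232) and (416,250), the gauge at (300,208) and the bin at (370,195).

```bash
python3 - <<'E'
from h import *
for n in('side','top'):
    c=np.load(n+'.npy',allow_pickle=True).item();W,s,T=world_map(c)
    hsv=cv2.cvtColor(c['image'],cv2.COLOR_BGR2HSV);H,S,V=cv2.split(hsv)
    X,Y,Z=W[...,0],W[...,1],W[...,2]
    ws=(X>.25)&(X<.75)&(Y>-.5)&(Y<.35)
    print(n,'table z',np.median(Z[ws&(V>150)&(S<60)]))
    blue=((H>100)&(H<125)&(S>130)&ws).astype(np.uint8)
    k,l,stt,cen=cv2.connectedComponentsWithStats(blue)
    for i in range(1,k):
        if stt[i,4]<15: continue
        m=l==i;zt=np.percentile(Z[m],95);t=m&(Z>zt-.006)
        v,u=np.nonzero(t)
        lo=m&(Z<.022)
        print(' blue',cen[i].round(),stt[i,4],'ztop',zt.round(4),'topxy',W[t].mean(0).round(4),'mid-ext',((W[t].min(0)+W[t].max(0))/2).round(4),'ray@62',onplane(s,T,u.mean(),v.mean(),.062).round(4),t.sum(), 'bodyw',np.ptp(W[m],0).round(4))
    for nm,m in(('green',(H>60)&(H<90)&(S>80)&ws&(X>.35)&(X<.65)&(Y<.2)),('red',((H<6)|(H>174))&(S>150)&ws&(X<.62)&(Y>-.28)&(Y<.0))):
        k,l,stt,cen=cv2.connectedComponentsWithStats(m.astype(np.uint8))
        i=1+stt[1:,4].argmax();m=l==i
        r=cv2.minAreaRect(W[m][:,:2].astype(np.float32)*1000)
        print(nm,cen[i],stt[i,4],'z pct',np.percentile(Z[m],[5,50,95]).round(4),'rect mm',r)
    j=ws&(Z>.017)&(Z<.03)&(X>.38)&(X<.6)&(Y>-.1)&(Y<.2)
    k,l,stt,cen=cv2.connectedComponentsWithStats(j.astype(np.uint8))
    for i in range(1,k):
        if stt[i,4]>10:
            m=l==i;print(' jaw',cen[i],stt[i,4],W[m].mean(0).round(4),cv2.minAreaRect(W[m][:,:2].astype(np.float32)*1000))
E
python3 - <<'E'
import cv2
a=cv2.imread('pics/top0.png')[180:260,250:350];b=cv2.imread('pics/side0.png')[180:240,265:365]
import numpy as np
cv2.imwrite('pics/g.png',np.vstack([cv2.resize(a,(700,560*5//8),interpolation=2),cv2.resize(b,(700,249),interpolation=2)])[:600])
E
```

```text
side table z -0.00025488202412021765
 blue [251. 234.] 77 ztop 0.013 topxy [ 0.4003 -0.0051  0.0106] mid-ext [ 0.4003 -0.0034  0.0106] ray@62 [ 0.376  -0.0947  0.062 ] 62 bodyw [0.0249 0.0437 0.0109]
 blue [290. 246.] 251 ztop 0.0608 topxy [ 0.4496 -0.1258  0.0589] mid-ext [ 0.4503 -0.1245  0.0589] ray@62 [ 0.4468 -0.1323  0.062 ] 38 bodyw [0.0304 0.0319 0.0494]
 blue [331. 269.] 266 ztop 0.0615 topxy [ 0.489  -0.2356  0.0599] mid-ext [ 0.491  -0.2318  0.0593] ray@62 [ 0.4878 -0.2375  0.062 ] 42 bodyw [0.0261 0.0225 0.0484]
 blue [290. 259.] 54 ztop 0.0098 topxy [ 0.4468 -0.1315  0.0073] mid-ext [ 0.4485 -0.1285  0.0077] ray@62 [ 0.4171 -0.2083  0.062 ] 38 bodyw [0.0285 0.0165 0.0108]
 blue [321. 299.] 403 ztop 0.0614 topxy [ 0.4311 -0.3131  0.0601] mid-ext [ 0.4327 -0.3106  0.0592] ray@62 [ 0.4305 -0.3157  0.062 ] 60 bodyw [0.0862 0.0951 0.0617]
 blue [319. 317.] 60 ztop 0.011 topxy [ 0.4268 -0.3191  0.0081] mid-ext [ 0.4301 -0.3167  0.0083] ray@62 [ 0.3993 -0.3752  0.062 ] 43 bodyw [0.0246 0.0154 0.0104]
green [299.91762014 201.3020595 ] 437 z pct [0.0046 0.0061 0.0078] rect mm ((5
[... 606 characters left out ...]
z 0.001031931471818348
 blue [358. 246.] 29 ztop 0.0646 topxy [ 0.4526 -0.1188  0.0641] mid-ext [ 0.4514 -0.1172  0.0641] ray@62 [ 0.4515 -0.1202  0.062 ] 5 bodyw [0.0288 0.0266 0.0424]
green [284.24630542 209.9729064 ] 406 z pct [0.0026 0.007  0.0125] rect mm ((486.36505126953125, 97.58055114746094), (273.09173583984375, 102.53620910644531), 13.673696517944336)
red [371.         202.79233871] 496 z pct [0.     0.0054 0.0317] rect mm ((593.6690063476562, -171.03997802734375), (65.97066497802734, 99.81621551513672), 9.157132148742676)
 jaw [308.69620253 216.49367089] 158 [0.55   0.034  0.0226] ((549.967529296875, 27.58863067626953), (35.838356018066406, 61.89286422729492), 7.7882819175720215)
```

View pics/g.png

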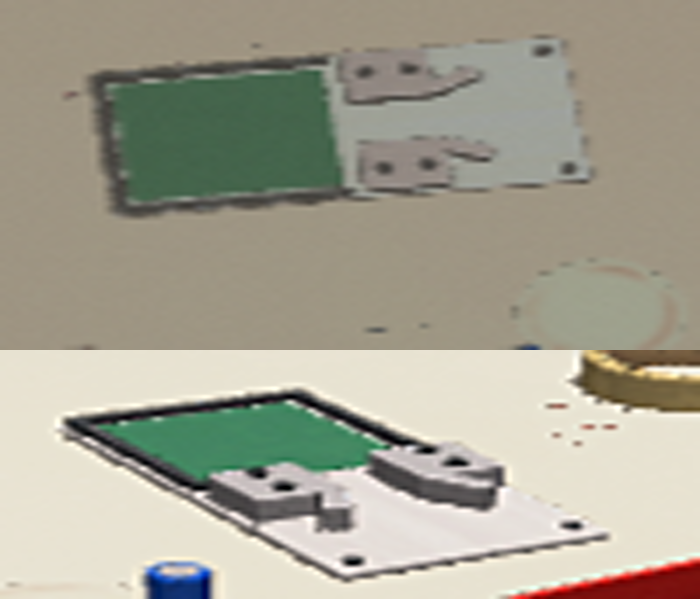

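The zoom shows the gauge's mouth facing image right (−y) and the green bay on the left. I'll refine the plugs and the gauge with rays onto planes.

Run:
```python
from h import *
S0=np.load('side.npy',allow_pickle=True).item();T0=np.load('top.npy',allow_pickle=True).item()
Ws,ss,Ts=world_map(S0);Wt,st,Tt=world_map(T0)
def rays(c,s,T,m,h):
    v,u=np.nonzero(m);d=np.c_[s[v,u],np.ones(len(u))]@T[:3,:3].T
    return T[:3,3]+d*((h-T[2,3])/d[:,2])[:,None]
for n,c,W,s,T in(('side',S0,Ws,ss,Ts),('top',T0,Wt,st,Tt)):
    hsv=cv2.cvtColor(c['image'],cv2.COLOR_BGR2HSV);H,S,V=map(lambda a:a.astype(int),cv2.split(hsv))
    X,Y,Z=W[...,0],W[...,1],W[...,2]
    for x,y in((.45,-.123),(.49,-.233),(.431,-.312)):
        near=(np.hypot(X-x,Y-y)<.03)
        if n=='side': m=near&(Z>.052); 
        else: m=near&(Z>.045)
        P=rays(c,s,T,m,.062)[:,:2]
        print(n,m.sum(),'ray62 rect',((P.min(0)+P.max(0))/2).round(4),'mean',P.mean(0).round(4),'ext',np.ptp(P,0).round(4),'z90',np.percentile(Z[m],80).round(4),'cloud',((W[m].min(0)+W[m].max(0))/2).round(4))
    R=(X>.5)&(X<.63)&(Y>-.08)&(Y<.2)
    g=((H>60)&(H<95)&(S>90)&(Z<.012)&(X>.44)&(X<.66)&(Y>.0)&(Y<.2)&(Z>0.0)).astype(np.uint8)
    k,l,a,cen=cv2.connectedComponentsWithStats(g);i=1+a[1:,4].argmax()
    print(n,'green',a[i],cv2.minAreaRect((rays(c,s,T,l==i,.006)[:,:2]*1000).astype(np.float32)))
    pts=W[(Z>.0175)&(Z<.03)&(X>.48)&(X<.62)&(Y>-.05)&(Y<.08)]
    print(n,'jaw all',cv2.minAreaRect((pts[:,:2]*1000).astype(np.float32)))
a=cv2.resize(T0['image'][188:232,255:345],(800,391),interpolation=cv2.INTER_CUBIC)
b=cv2.resize(T0['image'][225:260,345:430],(485,200),interpolation=cv2.INTER_CUBIC);d=cv2.resize(S0['image'][185:240,265:360],(315,200),interpolation=2)
cv2.imwrite('pics/t2.png',np.vstack([a,np.hstack([b,d])])[:600])
```

```text
side 72 ray62 rect [ 0.4491 -0.1278] mean [ 0.4486 -0.1278] ext [0.0226 0.0344] z90 0.0621 cloud [ 0.4509 -0.1207  0.0579]
side 88 ray62 rect [ 0.4872 -0.2374] mean [ 0.4873 -0.2373] ext [0.0248 0.0289] z90 0.062 cloud [ 0.4909 -0.2318  0.0575]
side 111 ray62 rect [ 0.4297 -0.3148] mean [ 0.4299 -0.3148] ext [0.0234 0.0285] z90 0.0622 cloud [ 0.4322 -0.3105  0.0582]
side green [279 193  42  18 424] ((574.86962890625, 120.56394958496094), (85.69701385498047, 100.23961639404297), 5.555524826049805)
side jaw all ((576.116455078125, 27.81467056274414), (91.78555297851562, 63.424346923828125), 6.0200514793396)
top 34 ray62 rect [ 0.4515 -0.1156] mean [ 0.4506 -0.1158] ext [0.0187 0.016 ] z90 0.0644 cloud [ 0.4513 -0.1154  0.0608]
top 34 ray62 rect [ 0.4905 -0.2282] mean [ 0.49   -0.2275] ext [0.016  0.0191] z90 0.0654 cloud [ 0.4905 -0.2288  0.0625]
top 34 ray62 rect [ 0.4305 -0.3051] mean [ 0.4309 -0.3048] ext [0.0186 0.0164] z90 0.0652 cloud [ 0.4306 -0.3062  0.0576]Traceback (most recent call last):
  File "<stdin>", line 18, in <module>
ValueError: attempt to get argmax of an empty sequence
```

```bash
cat >> h.py <<'E'
def rays(s,T,u,v,h):
    u=np.atleast_1d(u).astype(float);v=np.atleast_1d(v).astype(float)
    uv=cv2.remap(s.astype(np.float32),u.astype(np.float32),v.astype(np.float32),1).reshape(-1,2)
    d=np.c_[uv,np.ones(len(u))]@T[:3,:3].T
    return T[:3,3]+d*((h-T[2,3])/d[:,2])[:,None]
E
python3 - <<'E'
from h import *
S0=np.load('side.npy',allow_pickle=True).item();T0=np.load('top.npy',allow_pickle=True).item()
for n,c in(('side',S0),('top',T0)):
    W,s,T=world_map(c)
    hsv=cv2.cvtColor(c['image'],cv2.COLOR_BGR2HSV);H,S,V=map(lambda a:a.astype(int),cv2.split(hsv))
    X,Y,Z=W[...,0],W[...,1],W[...,2]
    g=((H>60)&(H<95)&(S>80)&(X>.47)&(X<.66)&(Y>.0)&(Y<.2)).astype(np.uint8)
    k,l,a,cen=cv2.connectedComponentsWithStats(g);i=1+a[1:,4].argmax()
    v,u=np.nonzero(l==i);P=rays(s,T,u,v,.006)[:,:2]*1000
    print(n,'green',a[i],cv2.minAreaRect(P.astype(np.float32)),P.mean(0))
    m=(Z>.016)&(Z<.03)&(X>.49)&(X<.63)&(Y>-.05)&(Y<.075)
    k,l,a,cen=cv2.connectedComponentsWithStats(m.astype(np.uint8))
    for i in range(1,k):
        if a[i,4]>8:
            v,u=np.nonzero(l==i);P=rays(s,T,u,v,.022)[:,:2]*1000;print(n,'jaw',cen[i],a[i,4],P.mean(0),cv2.minAreaRect(P.astype(np.float32)))
a=cv2.resize(T0['image'][188:232,255:345],(800,391),interpolation=cv2.INTER_CUBIC)
b=cv2.resize(S0['image'][185:240,265:360],(360,208),interpolation=2);d=cv2.resize(S0['image'][225:325,270:360],(187,208),interpolation=2)
cv2.imwrite('pics/t2.png',np.vstack([a,np.pad(np.hstack([b,d]),((0,0),(0,800-547),(0,0)))]))
E
```

```text
side green [279 193  42  18 437] ((574.86962890625, 120.56394958496094), (85.69701385498047, 100.23961639404297), 5.555524826049805) [574.70492448 122.8033788 ]
side jaw [327.09090909 207.72727273] 143 [611.11010251  30.59223162] ((611.1282348632812, 26.99341583251953), (70.99607849121094, 36.389530181884766), 87.78072357177734)
side jaw [304.75949367 212.67721519] 158 [547.39218383  26.00408292] ((547.4580688476562, 20.12965965270996), (39.79310607910156, 68.34261322021484), 5.83457088470459)
top green [268 196  30  29 402] ((575.928955078125, 120.1923828125), (82.9410400390625, 93.79203796386719), 5.414688587188721) [575.83601484 113.60511717]
top jaw [306.35915493 197.16901408] 142 [613.47122112  40.12342612] ((613.9609985351562, 33.166351318359375), (61.66513442993164, 33.009056091308594), 88.84627532958984)
top jaw [308.61349693 216.57668712] 163 [549.79303216  34.31579847] ((549.5308837890625, 27.500816345214844), (36.76137924194336, 61.54241943359375), 6.682960510253906)
```

View pics/t2.png

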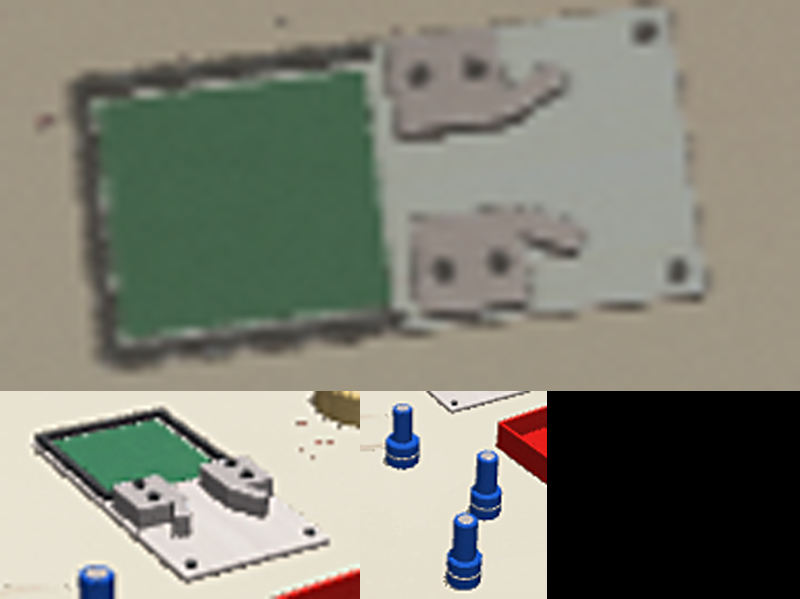

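The zoom gives plate holes at (644,32) and (678,270), jaw inner edges at about y=122 and y=213, green corners at (95,103), (370,72), (390,305) and (118,338), and light plug caps in the side crop. I'll cast these as rays.

Run:
```python
from h import *
S0=np.load('side.npy',allow_pickle=True).item();T0=np.load('top.npy',allow_pickle=True).item()
Ws,ss,Ts=world_map(S0);Wt,s,T=world_map(T0)
def top(p,h): p=(np.array(p,float)+.5)/8.889-.5;return rays(s,T,p[:,0]+255,p[:,1]+188,h)[:,:2].round(4)*1000
ang=lambda a,b:np.degrees(np.arctan2(*(np.array(b)-a)[::-1]))
G=top([(95,103),(370,72),(390,305),(118,338)],.006);print('green',G.tolist(),G.mean(0),[ang(G[1],G[0]),ang(G[2],G[3]),ang(G[2],G[1])+90,ang(G[3],G[0])+90])
H=top([(644,32),(678,270)],.006);print('holes',H.tolist(),H.mean(0),ang(H[1],H[0])+90)
C=top([(668,8),(703,295)],.006);print('plate end',C.tolist(),C.mean(0),ang(C[1],C[0])+90)
J=top([(400,124),(500,112),(411,214),(520,205)],.022);print('jaws',J.tolist(),J.mean(0),ang(J[1],J[0]),ang(J[3],J[2]))
def side(p,h): p=np.array(p,float);return rays(ss,Ts,p[:,0],p[:,1],h)[:,:2].round(4)*1000
print('side caps',side([(290.4,232.9),(330.3,255.5),(320.7,286.2)],.062).tolist())
print('side holes',side([(265+308/3.79-.4,185+(532-391)/3.79-.4),(265+190/3.79-.4,185+(565-391)/3.79-.4)],.006).tolist())
h=cv2.cvtColor(T0['image'],cv2.COLOR_BGR2HSV)
X,Y=Wt[...,0],Wt[...,1]
for w,(c,t,q,sg) in {'side':(S0,Ts,ss,Ws),'top':(T0,T,s,Wt)}.items():
    h=cv2.cvtColor(c['image'],cv2.COLOR_BGR2HSV);m=((h[...,0]<8)|(h[...,0]>172))&(h[...,1]>140)&(sg[...,2]>.022)&(sg[...,0]>.45)&(sg[...,0]<.7)&(abs(sg[...,1]+.17)<.09)
    v,u=np.nonzero(m);P=rays(q,t,u,v,.03)[:,:2]*1000;print(w,'bin',cv2.minAreaRect(P.astype(np.float32)))
```

```text
green [[613.3, 175.6], [622.3, 73.7], [535.4, 68.1], [525.8000000000001, 167.9]] [574.2   121.325] [np.float64(95.04737395089036), np.float64(95.49451242101486), np.float64(93.68714985622255), np.float64(95.02907358178544)]
holes [[634.6, -27.900000000000002], [545.5, -37.699999999999996]] [590.05 -32.8 ] 96.27666312643235
plate end [[643.4, -37.199999999999996], [536.1, -46.6]] [589.75 -41.9 ] 95.00660614596137
jaws [[599.8, 62.5], [603.1999999999999, 25.9], [566.6, 59.2], [568.8, 19.5]] [584.6    41.775] 95.30732684933115 93.17183684710446
side caps [[452.2, -120.7], [490.4, -229.3], [433.3, -308.5]]
side holes [[634.6, -28.8], [545.2, -39.699999999999996]]
side bin ((611.542724609375, -176.73233032226562), (117.98936462402344, 107.61734008789062), 10.085196495056152)
top bin ((615.014892578125, -167.70545959472656), (109.15078735351562, 99.4224853515625), 10.044187545776367)
```

{"op": "carry_out", "data": {
  "moves": [
    {"tx": 1.95,"ty": -4.74,"wz": 0.029,"claw": -1},
    {"tx": 1.95,"ty": -4.74,"wz": 0.029,"claw": -1},
    {"tx": 1.95,"ty": -4.74,"wz": 0.029,"claw": -1},
    {"tx": 1.95,"ty": -4.74,"wz": 0.029,"claw": -1},
    {"tx": 1.95,"ty": -4.74,"wz": 0.029,"claw": -1},
    {"tx": 1.95,"ty": -4.74,"wz": 0.029,"claw": -1},
    {"tx": 1.95,"ty": -4.74,"wz": 0.029,"claw": -1},
    {"tx": 1.95,"ty": -4.74,"wz": 0.029,"claw": -1}
  ],
  "newtons": 25
}}

```text
invalid input at $.moves[0]: expected keys tx, ty, tz, wx, wy, wz, claw
```

{"op": "carry_out", "data": {
  "moves": [
    {"tx": 1.95,"ty": -4.74,"tz": -2,"wz": 0.029,"claw": -1},
    {"tx": 1.95,"ty": -4.74,"tz": -2,"wz": 0.029,"claw": -1},
    {"tx": 1.95,"ty": -4.74,"tz": -2,"wz": 0.029,"claw": -1},
    {"tx": 1.95,"ty": -4.74,"tz": -2,"wz": 0.029,"claw": -1},
    {"tx": 1.95,"ty": -4.74,"tz": -2,"wz": 0.029,"claw": -1},
    {"tx": 1.95,"ty": -4.74,"tz": -2,"wz": 0.029,"claw": -1},
    {"claw": -0.3},
    {"claw": -0.3}
  ]
}}

```text
invalid input at $.moves[0]: expected keys tx, ty, tz, wx, wy, wz, claw
```

All keys are required in every row.

{"op": "carry_out", "data": {
  "moves": [
    {"tx": 1.95,"ty": -4.74,"tz": 0,"wx": 0,"wy": 0,"wz": 0.029,"claw": -1},
    {"tx": 1.95,"ty": -4.74,"tz": 0,"wx": 0,"wy": 0,"wz": 0.029,"claw": -1},
    {"tx": 1.95,"ty": -4.74,"tz": 0,"wx": 0,"wy": 0,"wz": 0.029,"claw": -1},
    {"tx": 1.95,"ty": -4.74,"tz": 0,"wx": 0,"wy": 0,"wz": 0.029,"claw": -1},
    {"tx": 1.95,"ty": -4.74,"tz": 0,"wx": 0,"wy": 0,"wz": 0.029,"claw": -1},
    {"tx": 1.95,"ty": -4.74,"tz": 0,"wx": 0,"wy": 0,"wz": 0.029,"claw": -1},
    {"tx": 1.95,"ty": -4.74,"tz": 0,"wx": 0,"wy": 0,"wz": 0.029,"claw": -1},
    {"tx": 1.95,"ty": -4.74,"tz": 0,"wx": 0,"wy": 0,"wz": 0.029,"claw": -1}
  ],
  "newtons": 25
}}

```text
clock: 1.1
tcp_pos: [0.3342, 0.166, 0.2312]
orientation: [0.0, 0.041, 0.999, 0.0]
wrist_force: [1.8, 0.7, 0.0]
finger_gap: 0.0855
grip_force: 0.0
```

{"op": "carry_out", "data": {
  "moves": [
    {"tx": 1.95,"ty": -4.74,"tz": -2,"wx": 0,"wy": 0,"wz": 0.029,"claw": -1},
    {"tx": 1.95,"ty": -4.74,"tz": -2,"wx": 0,"wy": 0,"wz": 0.029,"claw": -1},
    {"tx": 1.95,"ty": -4.74,"tz": -2,"wx": 0,"wy": 0,"wz": 0.029,"claw": -1},
    {"tx": 1.95,"ty": -4.74,"tz": -2,"wx": 0,"wy": 0,"wz": 0.029,"claw": -1},
    {"tx": 1.95,"ty": -4.74,"tz": -2,"wx": 0,"wy": 0,"wz": 0.029,"claw": -1},
    {"tx": 1.95,"ty": -4.74,"tz": -2,"wx": 0,"wy": 0,"wz": 0.029,"claw": -1},
    {"tx": 0,"ty": 0,"tz": 0,"wx": 0,"wy": 0,"wz": 0,"claw": -0.3},
    {"tx": 0,"ty": 0,"tz": 0,"wx": 0,"wy": 0,"wz": 0,"claw": -0.3}
  ]
}}

```text
clock: 2.1
tcp_pos: [0.4502, -0.1164, 0.1109]
orientation: [-0.001, -0.045, 0.999, 0.001]
wrist_force: [-0.7, 0.5, 0.3]
finger_gap: 0.0553
grip_force: 0.0
```

{"op": "carry_out", "data": {
  "moves": [
    {"tx": 0.1,"ty": -0.15,"tz": -3,"wx": 0,"wy": 0,"wz": 0,"claw": -0.3},
    {"tx": 0,"ty": 0,"tz": -3,"wx": 0,"wy": 0,"wz": 0,"claw": -0.3},
    {"tx": 0,"ty": 0,"tz": -1.8,"wx": 0,"wy": 0,"wz": 0,"claw": -0.3},
    {"tx": 0,"ty": 0,"tz": 0,"wx": 0,"wy": 0,"wz": 0,"claw": 0.2},
    {"tx": 0,"ty": 0,"tz": 0,"wx": 0,"wy": 0,"wz": 0,"claw": 1},
    {"tx": 0,"ty": 0,"tz": 0,"wx": 0,"wy": 0,"wz": 0,"claw": 1},
    {"tx": 0,"ty": 0,"tz": 0,"wx": 0,"wy": 0,"wz": 0,"claw": 1},
    {"tx": 0,"ty": 0,"tz": 0,"wx": 0,"wy": 0,"wz": 0,"claw": 1}
  ]
}}

```text
clock: 3.1
tcp_pos: [0.4529, -0.1183, 0.0344]
orientation: [0.001, -0.046, 0.999, 0.0]
wrist_force: [-0.2, 2.4, 7.3]
finger_gap: 0.0187
grip_force: 25.2
```

```bash
cat > look.py <<'E'
import sys;from h import *
n,cam,u0,u1,v0,v1,f=sys.argv[1],sys.argv[2],*map(int,sys.argv[3:8])
c=read_camera(cam);np.save('last',c,allow_pickle=True)
cv2.imwrite(f'pics/{n}.png',cv2.resize(c['image'][v0:v1,u0:u1],None,fx=f,fy=f,interpolation=2))
s=env.get_state();print(s['clock'],s['tcp_pos'].round(4),s['finger_gap'],s['grip_force'],s['wrist_force'].round(1))
E
python3 look.py a1 side 230 360 190 290 6
```

```text
3.15 [ 0.4529 -0.1183  0.0344] 0.01812844668535905 25.1749250292778 [-0.7  1.   7.4]
```

View pics/a1.png

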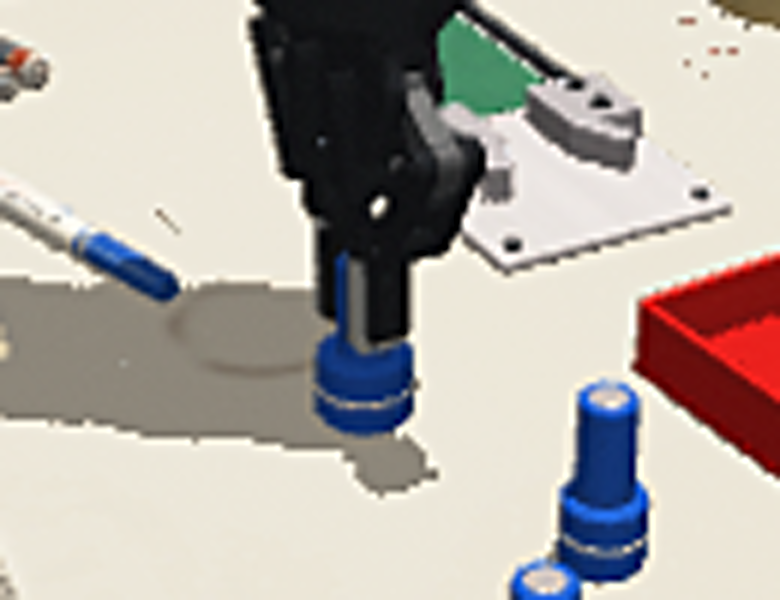

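A is gripped well, finger centred on the body at (364,385). Its body looks wider than B's. Now to the mouth.

{"op": "carry_out", "data": {
  "moves": [
    {"tx": 0,"ty": 0,"tz": 1,"wx": 0,"wy": 0,"wz": 0,"claw": 1},
    {"tx": 0,"ty": 0,"tz": 1,"wx": 0,"wy": 0,"wz": 0,"claw": 1},
    {"tx": 3.42,"ty": 2.34,"tz": 0,"wx": 0,"wy": 0,"wz": 0,"claw": 1},
    {"tx": 3.42,"ty": 2.34,"tz": 0,"wx": 0,"wy": 0,"wz": 0,"claw": 1},
    {"tx": 3.42,"ty": 2.34,"tz": 0,"wx": 0,"wy": 0,"wz": 0,"claw": 1},
    {"tx": 3.42,"ty": 2.34,"tz": 0,"wx": 0,"wy": 0,"wz": 0,"claw": 1},
    {"tx": 0,"ty": 0,"tz": 0,"wx": 0,"wy": 0,"wz": 0,"claw": 1},
    {"tx": 0,"ty": 0,"tz": -0.6,"wx": 0,"wy": 0,"wz": 0,"claw": 1}
  ]
}}

```text
clock: 4.15
tcp_pos: [0.5886, -0.0248, 0.0475]
orientation: [-0.0, -0.046, 0.999, -0.0]
wrist_force: [0.2, 0.4, -1.3]
finger_gap: 0.0185
grip_force: 24.7
```

{"op": "carry_out", "data": {
  "moves": [
    {"tx": 0,"ty": 0,"tz": -0.5,"wx": 0,"wy": 0,"wz": 0,"claw": 1},
    {"tx": 0,"ty": 0,"tz": 0,"wx": 0,"wy": 0,"wz": 0,"claw": 1}
  ]
}}

```text
clock: 4.4
tcp_pos: [0.5875, -0.0252, 0.0417]
orientation: [-0.001, -0.045, 0.999, 0.0]
wrist_force: [-0.5, 0.5, -0.8]
finger_gap: 0.0188
grip_force: 24.7
```

```bash
python3 look.py a2 side 260 370 170 260 6
```

```text
4.45 [ 0.5879 -0.0252  0.0421] 0.018510741986457312 24.683082103729248 [ 0.2 -0.1 -0.2]
```

View pics/a2.png

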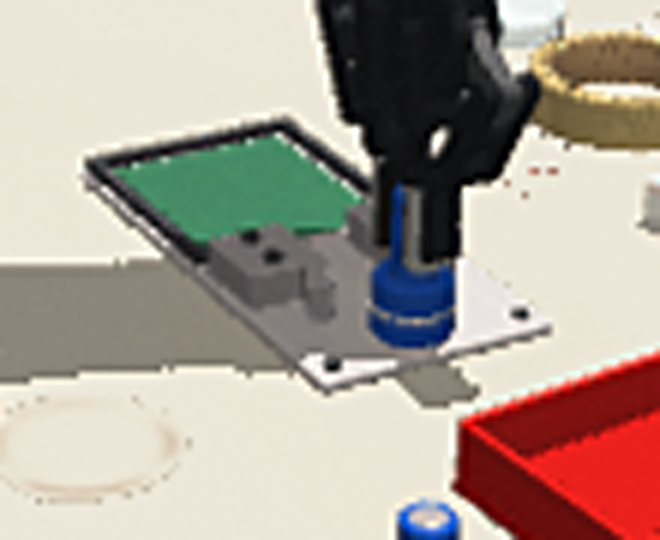

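The plug stands in front of the mouth at (412,305). I'll slide it in and watch the force.

{"op": "carry_out", "data": {
  "moves": [
    {"tx": -0.09,"ty": 1,"tz": 0,"wx": 0,"wy": 0,"wz": 0,"claw": 1},
    {"tx": -0.09,"ty": 1,"tz": 0,"wx": 0,"wy": 0,"wz": 0,"claw": 1},
    {"tx": -0.09,"ty": 1,"tz": 0,"wx": 0,"wy": 0,"wz": 0,"claw": 1},
    {"tx": 0,"ty": 0,"tz": 0,"wx": 0,"wy": 0,"wz": 0,"claw": 1}
  ]
}}

```text
clock: 4.95
tcp_pos: [0.586, 0.0065, 0.0424]
orientation: [-0.0, -0.046, 0.999, 0.0]
wrist_force: [0.3, 0.5, 0.1]
finger_gap: 0.0186
grip_force: 24.7
```

{"op": "carry_out", "data": {
  "moves": [
    {"tx": -0.04,"ty": 0.4,"tz": 0,"wx": 0,"wy": 0,"wz": 0,"claw": 1},
    {"tx": -0.03,"ty": 0.3,"tz": 0,"wx": 0,"wy": 0,"wz": 0,"claw": 1},
    {"tx": 0,"ty": 0,"tz": 0,"wx": 0,"wy": 0,"wz": 0,"claw": 1}
  ]
}}

```text
clock: 5.32
tcp_pos: [0.5859, 0.0123, 0.0424]
orientation: [0.0, -0.046, 0.999, 0.0]
wrist_force: [0.8, 0.4, -1.4]
finger_gap: 0.0184
grip_force: 24.7
```

{"op": "carry_out", "data": {
  "moves": [
    {"tx": -0.03,"ty": 0.3,"tz": 0,"wx": 0,"wy": 0,"wz": 0,"claw": 1},
    {"tx": 0,"ty": 0,"tz": 0,"wx": 0,"wy": 0,"wz": 0,"claw": 1}
  ]
}}

```text
clock: 5.58
tcp_pos: [0.5861, 0.0142, 0.0426]
orientation: [0.001, -0.045, 0.999, -0.001]
wrist_force: [3.1, -3.9, -1.8]
finger_gap: 0.0182
grip_force: 24.9
```

{"op": "carry_out", "data": {
  "moves": [
    {"tx": -0.03,"ty": 0.3,"tz": 0,"wx": 0,"wy": 0,"wz": 0,"claw": 1},
    {"tx": 0,"ty": 0,"tz": 0,"wx": 0,"wy": 0,"wz": 0,"claw": 1}
  ]
}}

```text
clock: 5.82
tcp_pos: [0.586, 0.0151, 0.0427]
orientation: [0.001, -0.045, 0.999, -0.003]
wrist_force: [2.2, -11.2, -2.2]
finger_gap: 0.0189
grip_force: 25.9
```

At gauge x ≈ -26, A meets a straight-back force with almost no sideways part. That is where a 34.5 mm body should touch both flares, so A is the oversize one. I'll back out and take it to the bin.

{"op": "carry_out", "data": {
  "moves": [
    {"tx": 0.1,"ty": -1,"tz": 0,"wx": 0,"wy": 0,"wz": 0,"claw": 1},
    {"tx": 0.15,"ty": -2,"tz": 0.5,"wx": 0,"wy": 0,"wz": 0,"claw": 1},
    {"tx": 0,"ty": -1,"tz": 2.5,"wx": 0,"wy": 0,"wz": 0,"claw": 1},
    {"tx": 0,"ty": 0,"tz": 2.5,"wx": 0,"wy": 0,"wz": 0,"claw": 1},
    {"tx": 0.6,"ty": -3.7,"tz": 0,"wx": 0,"wy": 0,"wz": 0,"claw": 1},
    {"tx": 0.6,"ty": -3.7,"tz": 0,"wx": 0,"wy": 0,"wz": 0,"claw": 1},
    {"tx": 0.6,"ty": -3.7,"tz": 0,"wx": 0,"wy": 0,"wz": 0,"claw": 1},
    {"tx": 0.6,"ty": -3.7,"tz": 0,"wx": 0,"wy": 0,"wz": 0,"claw": 1}
  ]
}}

```text
clock: 6.82
tcp_pos: [0.611, -0.1715, 0.0975]
orientation: [-0.0, -0.045, 0.999, 0.0]
wrist_force: [1.8, 0.5, -0.3]
finger_gap: 0.0186
grip_force: 24.9
```

{"op": "carry_out", "data": {
  "moves": [
    {"tx": 0,"ty": 0,"tz": 0,"wx": 0,"wy": 0,"wz": 0,"claw": 1},
    {"tx": 0,"ty": 0,"tz": 0,"wx": 0,"wy": 0,"wz": 0,"claw": 1}
  ]
}}

```text
clock: 7.08
tcp_pos: [0.6107, -0.1699, 0.0971]
orientation: [-0.0, -0.045, 0.999, 0.001]
wrist_force: [-0.4, 0.9, -0.9]
finger_gap: 0.0188
grip_force: 24.9
```

{"op": "carry_out", "data": {
  "moves": [
    {"tx": 0,"ty": 0,"tz": -2.5,"wx": 0,"wy": 0,"wz": 0,"claw": 1},
    {"tx": 0,"ty": 0,"tz": -2,"wx": 0,"wy": 0,"wz": 0,"claw": 1},
    {"tx": 0,"ty": 0,"tz": -1,"wx": 0,"wy": 0,"wz": 0,"claw": 1},
    {"tx": 0,"ty": 0,"tz": 0,"wx": 0,"wy": 0,"wz": 0,"claw": 1},
    {"tx": 0,"ty": 0,"tz": 0,"wx": 0,"wy": 0,"wz": 0,"claw": 0},
    {"tx": 0,"ty": 0,"tz": 0,"wx": 0,"wy": 0,"wz": 0,"claw": 0},
    {"tx": 0,"ty": 0,"tz": 3.5,"wx": 0,"wy": 0,"wz": 0,"claw": -0.2},
    {"tx": 0,"ty": 0,"tz": 4,"wx": 0,"wy": 0,"wz": 0,"claw": -0.3}
  ]
}}

```text
clock: 8.07
tcp_pos: [0.611, -0.1696, 0.1181]
orientation: [-0.0, -0.046, 0.999, 0.0]
wrist_force: [0.9, -0.9, 1.1]
finger_gap: 0.0555
grip_force: 0.0
```

{"op": "carry_out", "data": {
  "moves": [
    {"tx": -3,"ty": -1.48,"tz": 0,"wx": 0,"wy": 0,"wz": 0,"claw": -0.3},
    {"tx": -3,"ty": -1.48,"tz": 0,"wx": 0,"wy": 0,"wz": 0,"claw": -0.3},
    {"tx": -3,"ty": -1.48,"tz": 0,"wx": 0,"wy": 0,"wz": 0,"claw": -0.3},
    {"tx": -3,"ty": -1.48,"tz": 0,"wx": 0,"wy": 0,"wz": 0,"claw": -0.3},
    {"tx": 0,"ty": 0,"tz": 0,"wx": 0,"wy": 0,"wz": 0,"claw": -0.3},
    {"tx": 0,"ty": 0,"tz": -3,"wx": 0,"wy": 0,"wz": 0,"claw": -0.3},
    {"tx": 0,"ty": 0,"tz": -3,"wx": 0,"wy": 0,"wz": 0,"claw": -0.3},
    {"tx": 0,"ty": 0,"tz": -2.2,"wx": 0,"wy": 0,"wz": 0,"claw": -0.3}
  ]
}}

```text
clock: 9.07
tcp_pos: [0.4922, -0.2287, 0.0347]
orientation: [0.0, -0.046, 0.999, -0.0]
wrist_force: [0.0, -0.3, -0.8]
finger_gap: 0.0555
grip_force: 0.0
```

{"op": "carry_out", "data": {
  "moves": [
    {"tx": 0,"ty": 0,"tz": 0,"wx": 0,"wy": 0,"wz": 0,"claw": 0.2},
    {"tx": 0,"ty": 0,"tz": 0,"wx": 0,"wy": 0,"wz": 0,"claw": 1},
    {"tx": 0,"ty": 0,"tz": 0,"wx": 0,"wy": 0,"wz": 0,"claw": 1},
    {"tx": 0,"ty": 0,"tz": 0,"wx": 0,"wy": 0,"wz": 0,"claw": 1},
    {"tx": 0,"ty": 0,"tz": 0,"wx": 0,"wy": 0,"wz": 0,"claw": 1}
  ]
}}

```text
clock: 9.7
tcp_pos: [0.4923, -0.2294, 0.0364]
orientation: [0.001, -0.046, 0.999, -0.001]
wrist_force: [0.2, -0.6, 5.1]
finger_gap: 0.0186
grip_force: 25.1
```

```bash
python3 look.py b1 side 270 410 210 310 5
```

```text
9.75 [ 0.4923 -0.2294  0.0364] 0.018613874855700794 25.159364640712738 [0.5 0.6 6.2]
```

View pics/b1.png

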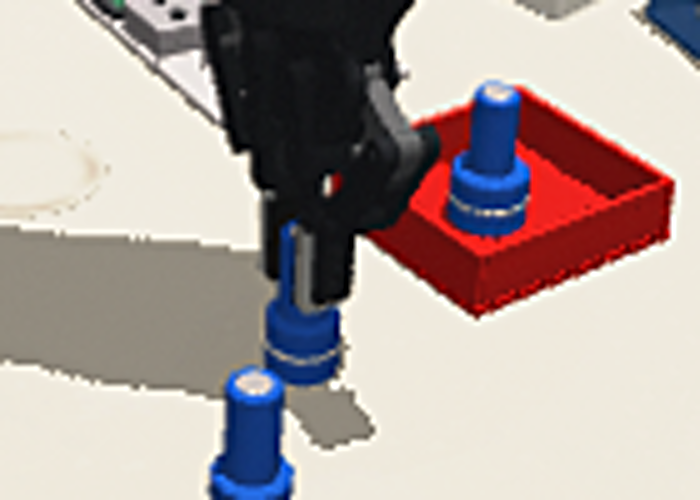

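A stands in the bin at (490,180) and B is gripped. Lift B and take it to the mouth.

{"op": "carry_out", "data": {
  "moves": [
    {"tx": 0,"ty": 0,"tz": 2.5,"wx": 0,"wy": 0,"wz": 0,"claw": 1},
    {"tx": 0,"ty": 0,"tz": 2.5,"wx": 0,"wy": 0,"wz": 0,"claw": 1},
    {"tx": 1.98,"ty": 4.09,"tz": 0,"wx": 0,"wy": 0,"wz": 0,"claw": 1},
    {"tx": 1.98,"ty": 4.09,"tz": 0,"wx": 0,"wy": 0,"wz": 0,"claw": 1},
    {"tx": 1.98,"ty": 4.09,"tz": 0,"wx": 0,"wy": 0,"wz": 0,"claw": 1},
    {"tx": 1.98,"ty": 4.09,"tz": 0,"wx": 0,"wy": 0,"wz": 0,"claw": 1},
    {"tx": 1.98,"ty": 4.09,"tz": 0,"wx": 0,"wy": 0,"wz": 0,"claw": 1},
    {"tx": 0,"ty": 0,"tz": -2,"wx": 0,"wy": 0,"wz": 0,"claw": 1}
  ]
}}

```text
clock: 10.75
tcp_pos: [0.5927, -0.0217, 0.0664]
orientation: [0.002, -0.048, 0.999, -0.0]
wrist_force: [-0.2, -0.6, -1.9]
finger_gap: 0.018
grip_force: 24.7
```

{"op": "carry_out", "data": {
  "moves": [
    {"tx": 0,"ty": 0,"tz": -1.4,"wx": 0,"wy": 0,"wz": 0,"claw": 1},
    {"tx": 0,"ty": 0,"tz": -0.8,"wx": 0,"wy": 0,"wz": 0,"claw": 1},
    {"tx": 0,"ty": 0,"tz": 0,"wx": 0,"wy": 0,"wz": 0,"claw": 1}
  ]
}}

```text
clock: 11.12
tcp_pos: [0.59, -0.0251, 0.043]
orientation: [-0.0, -0.045, 0.999, 0.0]
wrist_force: [0.5, -0.1, -1.4]
finger_gap: 0.0185
grip_force: 24.9
```

{"op": "carry_out", "data": {
  "moves": [
    {"tx": -0.09,"ty": 1,"tz": 0,"wx": 0,"wy": 0,"wz": 0,"claw": 1},
    {"tx": -0.09,"ty": 1,"tz": 0,"wx": 0,"wy": 0,"wz": 0,"claw": 1},
    {"tx": -0.09,"ty": 1,"tz": 0,"wx": 0,"wy": 0,"wz": 0,"claw": 1},
    {"tx": -0.09,"ty": 0.8,"tz": 0,"wx": 0,"wy": 0,"wz": 0,"claw": 1},
    {"tx": 0,"ty": 0,"tz": 0,"wx": 0,"wy": 0,"wz": 0,"claw": 1}
  ]
}}

```text
clock: 11.75
tcp_pos: [0.5866, 0.0145, 0.0433]
orientation: [-0.0, -0.046, 0.999, 0.0]
wrist_force: [0.2, -0.3, -0.7]
finger_gap: 0.0183
grip_force: 24.9
```

{"op": "carry_out", "data": {
  "moves": [
    {"tx": -0.03,"ty": 0.3,"tz": 0,"wx": 0,"wy": 0,"wz": 0,"claw": 1},
    {"tx": -0.03,"ty": 0.3,"tz": 0,"wx": 0,"wy": 0,"wz": 0,"claw": 1},
    {"tx": 0,"ty": 0,"tz": 0,"wx": 0,"wy": 0,"wz": 0,"claw": 1}
  ]
}}

```text
clock: 12.12
tcp_pos: [0.5861, 0.0196, 0.0433]
orientation: [-0.0, -0.046, 0.999, 0.0]
wrist_force: [0.3, -0.9, -0.3]
finger_gap: 0.0183
grip_force: 24.9
```

Past A's sticking point with no force. Go on.

{"op": "carry_out", "data": {
  "moves": [
    {"tx": -0.03,"ty": 0.4,"tz": 0,"wx": 0,"wy": 0,"wz": 0,"claw": 1},
    {"tx": -0.03,"ty": 0.4,"tz": 0,"wx": 0,"wy": 0,"wz": 0,"claw": 1},
    {"tx": -0.03,"ty": 0.4,"tz": 0,"wx": 0,"wy": 0,"wz": 0,"claw": 1},
    {"tx": 0,"ty": 0,"tz": 0,"wx": 0,"wy": 0,"wz": 0,"claw": 1}
  ]
}}

```text
clock: 12.62
tcp_pos: [0.5852, 0.032, 0.0433]
orientation: [-0.0, -0.046, 0.999, 0.0]
wrist_force: [0.6, -0.6, -0.3]
finger_gap: 0.0184
grip_force: 24.9
```

{"op": "carry_out", "data": {
  "moves": [
    {"tx": -0.04,"ty": 0.4,"tz": 0,"wx": 0,"wy": 0,"wz": 0,"claw": 1},
    {"tx": -0.04,"ty": 0.4,"tz": 0,"wx": 0,"wy": 0,"wz": 0,"claw": 1},
    {"tx": 0,"ty": 0,"tz": 0,"wx": 0,"wy": 0,"wz": 0,"claw": 1}
  ]
}}

```text
clock: 13.0
tcp_pos: [0.5844, 0.0399, 0.0433]
orientation: [-0.0, -0.046, 0.999, 0.0]
wrist_force: [-0.6, 0.3, -0.9]
finger_gap: 0.0182
grip_force: 24.9
```

{"op": "carry_out", "data": {
  "moves": [
    {"tx": -0.05,"ty": 0.6,"tz": 0,"wx": 0,"wy": 0,"wz": 0,"claw": 1},
    {"tx": -0.05,"ty": 0.6,"tz": 0,"wx": 0,"wy": 0,"wz": 0,"claw": 1},
    {"tx": -0.05,"ty": 0.6,"tz": 0,"wx": 0,"wy": 0,"wz": 0,"claw": 1},
    {"tx": -0.05,"ty": 0.6,"tz": 0,"wx": 0,"wy": 0,"wz": 0,"claw": 1},
    {"tx": -0.09,"ty": 1,"tz": 0,"wx": 0,"wy": 0,"wz": 0,"claw": 1},
    {"tx": -0.09,"ty": 1,"tz": 0,"wx": 0,"wy": 0,"wz": 0,"claw": 1},
    {"tx": -0.09,"ty": 1,"tz": 0,"wx": 0,"wy": 0,"wz": 0,"claw": 1},
    {"tx": -0.09,"ty": 1,"tz": 0,"wx": 0,"wy": 0,"wz": 0,"claw": 1}
  ]
}}

```text
clock: 14.0
tcp_pos: [0.5788, 0.1044, 0.0433]
orientation: [-0.0, -0.046, 0.999, 0.0]
wrist_force: [-0.3, -0.4, 0.2]
finger_gap: 0.0184
grip_force: 24.9
```

{"op": "carry_out", "data": {
  "moves": [
    {"tx": -0.18,"ty": 2,"tz": 0,"wx": 0,"wy": 0,"wz": 0,"claw": 1},
    {"tx": -0.18,"ty": 2,"tz": 0,"wx": 0,"wy": 0,"wz": 0,"claw": 1},
    {"tx": 0,"ty": 0,"tz": 0,"wx": 0,"wy": 0,"wz": 0,"claw": 1},
    {"tx": 0,"ty": 0,"tz": -0.1,"wx": 0,"wy": 0,"wz": 0,"claw": 1},
    {"tx": 0,"ty": 0,"tz": 0,"wx": 0,"wy": 0,"wz": 0,"claw": 1}
  ]
}}

```text
clock: 14.62
tcp_pos: [0.5753, 0.1433, 0.0422]
orientation: [-0.0, -0.045, 0.999, -0.0]
wrist_force: [-0.2, 0.2, -0.9]
finger_gap: 0.0182
grip_force: 24.9
```

{"op": "carry_out", "data": {
  "moves": [
    {"tx": 0,"ty": 0,"tz": 0,"wx": 0,"wy": 0,"wz": 0,"claw": 0.2},
    {"tx": 0,"ty": 0,"tz": 0,"wx": 0,"wy": 0,"wz": 0,"claw": 0},
    {"tx": 0,"ty": 0,"tz": 0,"wx": 0,"wy": 0,"wz": 0,"claw": 0},
    {"tx": 0,"ty": 0,"tz": 2,"wx": 0,"wy": 0,"wz": 0,"claw": 0},
    {"tx": 0,"ty": 0,"tz": 3,"wx": 0,"wy": 0,"wz": 0,"claw": 0},
    {"tx": 0,"ty": 0,"tz": 3,"wx": 0,"wy": 0,"wz": 0,"claw": 0},
    {"tx": -1.5,"ty": -5.5,"tz": 0,"wx": 0,"wy": 0,"wz": 0,"claw": -0.3},
    {"tx": -1.5,"ty": -5.5,"tz": 0,"wx": 0,"wy": 0,"wz": 0,"claw": -0.3}
  ]
}}

```text
clock: 15.62
tcp_pos: [0.5455, 0.0329, 0.123]
orientation: [0.001, -0.047, 0.999, -0.0]
wrist_force: [1.8, -0.3, -0.6]
finger_gap: 0.0556
grip_force: 0.0
```

```bash
python3 look.py b2 side 250 410 170 290 5
```

```text
15.675 [0.5432 0.0268 0.1226] 0.05560674868099417 0.0 [-3.  -3.3 -0.4]
```

View pics/b2.png

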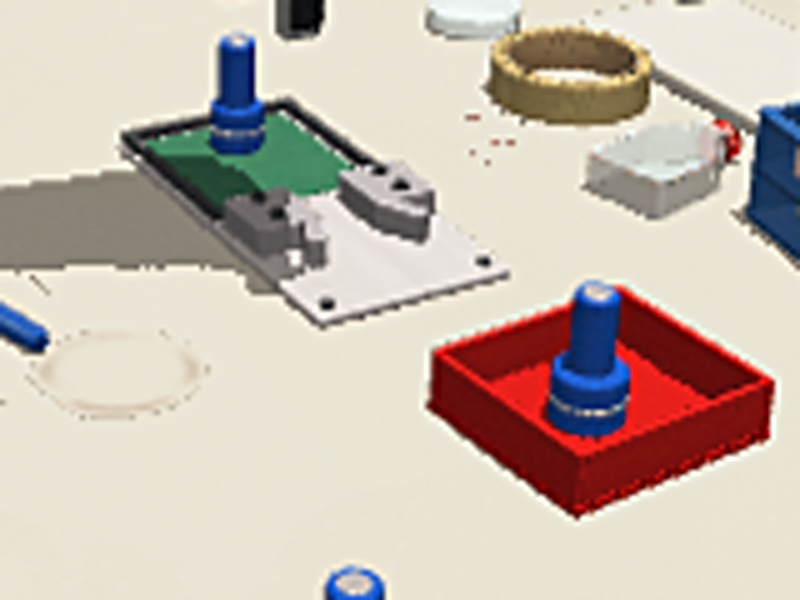

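B stands in the bay at (238,125 in the crop) and A in the bin at (590,385). Now C.

{"op": "carry_out", "data": {
  "moves": [
    {"tx": -1.85,"ty": -5.67,"tz": 0,"wx": 0,"wy": 0,"wz": 0,"claw": -0.3},
    {"tx": -1.85,"ty": -5.67,"tz": 0,"wx": 0,"wy": 0,"wz": 0,"claw": -0.3},
    {"tx": -1.85,"ty": -5.67,"tz": 0,"wx": 0,"wy": 0,"wz": 0,"claw": -0.3},
    {"tx": -1.85,"ty": -5.67,"tz": 0,"wx": 0,"wy": 0,"wz": 0,"claw": -0.3},
    {"tx": -1.85,"ty": -5.67,"tz": 0,"wx": 0,"wy": 0,"wz": 0,"claw": -0.3},
    {"tx": -1.85,"ty": -5.67,"tz": 0,"wx": 0,"wy": 0,"wz": 0,"claw": -0.3},
    {"tx": 0,"ty": 0,"tz": 0,"wx": 0,"wy": 0,"wz": 0,"claw": -0.3},
    {"tx": 0,"ty": 0,"tz": -2,"wx": 0,"wy": 0,"wz": 0,"claw": -0.3}
  ]
}}

```text
clock: 16.68
tcp_pos: [0.4349, -0.308, 0.1034]
orientation: [0.001, -0.045, 0.999, -0.001]
wrist_force: [-0.7, -0.1, 0.7]
finger_gap: 0.0555
grip_force: 0.0
```

{"op": "carry_out", "data": {
  "moves": [
    {"tx": -0.2,"ty": 0.1,"tz": -2.6,"wx": 0,"wy": 0,"wz": 0,"claw": -0.3},
    {"tx": 0,"ty": 0,"tz": -2.6,"wx": 0,"wy": 0,"wz": 0,"claw": -0.3},
    {"tx": 0,"ty": 0,"tz": -1.5,"wx": 0,"wy": 0,"wz": 0,"claw": -0.3},
    {"tx": 0,"ty": 0,"tz": 0,"wx": 0,"wy": 0,"wz": 0,"claw": 0.2},
    {"tx": 0,"ty": 0,"tz": 0,"wx": 0,"wy": 0,"wz": 0,"claw": 1},
    {"tx": 0,"ty": 0,"tz": 0,"wx": 0,"wy": 0,"wz": 0,"claw": 1},
    {"tx": 0,"ty": 0,"tz": 0,"wx": 0,"wy": 0,"wz": 0,"claw": 1},
    {"tx": 0,"ty": 0,"tz": 0,"wx": 0,"wy": 0,"wz": 0,"claw": 1}
  ]
}}

```text
clock: 17.68
tcp_pos: [0.4328, -0.3061, 0.0361]
orientation: [0.001, -0.046, 0.999, -0.0]
wrist_force: [0.2, 0.4, 4.4]
finger_gap: 0.0182
grip_force: 25.7
```

```bash
python3 look.py c1 side 280 380 240 330 6
```

```text
17.725 [ 0.4328 -0.3061  0.0361] 0.0187870181979527 25.80140322446823 [0.5 0.2 4.2]
```

View pics/c1.png

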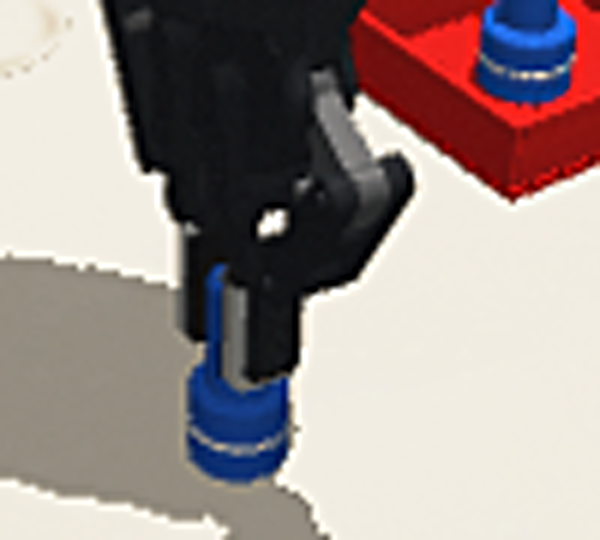

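C is gripped and centred (body at x=239, finger at x=240). Carry it to the mouth.

{"op": "carry_out", "data": {
  "moves": [
    {"tx": 0,"ty": 0,"tz": 2.5,"wx": 0,"wy": 0,"wz": 0,"claw": 1},
    {"tx": 0,"ty": 0,"tz": 2.5,"wx": 0,"wy": 0,"wz": 0,"claw": 1},
    {"tx": 2.61,"ty": 4.68,"tz": 0,"wx": 0,"wy": 0,"wz": 0,"claw": 1},
    {"tx": 2.61,"ty": 4.68,"tz": 0,"wx": 0,"wy": 0,"wz": 0,"claw": 1},
    {"tx": 2.61,"ty": 4.68,"tz": 0,"wx": 0,"wy": 0,"wz": 0,"claw": 1},
    {"tx": 2.61,"ty": 4.68,"tz": 0,"wx": 0,"wy": 0,"wz": 0,"claw": 1},
    {"tx": 2.61,"ty": 4.68,"tz": 0,"wx": 0,"wy": 0,"wz": 0,"claw": 1},
    {"tx": 2.61,"ty": 4.68,"tz": 0,"wx": 0,"wy": 0,"wz": 0,"claw": 1}
  ]
}}

```text
clock: 18.73
tcp_pos: [0.5893, -0.0232, 0.0851]
orientation: [-0.0, -0.046, 0.999, -0.0]
wrist_force: [1.2, -0.1, -0.6]
finger_gap: 0.0181
grip_force: 25.4
```

{"op": "carry_out", "data": {
  "moves": [
    {"tx": 0,"ty": 0,"tz": 0,"wx": 0,"wy": 0,"wz": 0,"claw": 1},
    {"tx": 0,"ty": 0,"tz": -2,"wx": 0,"wy": 0,"wz": 0,"claw": 1},
    {"tx": 0,"ty": 0,"tz": -1.4,"wx": 0,"wy": 0,"wz": 0,"claw": 1},
    {"tx": 0,"ty": 0,"tz": -0.8,"wx": 0,"wy": 0,"wz": 0,"claw": 1},
    {"tx": 0,"ty": 0,"tz": 0,"wx": 0,"wy": 0,"wz": 0,"claw": 1}
  ]
}}

```text
clock: 19.35
tcp_pos: [0.5885, -0.0255, 0.043]
orientation: [-0.0, -0.045, 0.999, 0.0]
wrist_force: [-0.2, -0.1, -1.0]
finger_gap: 0.0185
grip_force: 25.3
```

{"op": "carry_out", "data": {
  "moves": [
    {"tx": -0.06,"ty": 1,"tz": 0,"wx": 0,"wy": 0,"wz": 0,"claw": 1},
    {"tx": -0.06,"ty": 1,"tz": 0,"wx": 0,"wy": 0,"wz": 0,"claw": 1},
    {"tx": -0.06,"ty": 1,"tz": 0,"wx": 0,"wy": 0,"wz": 0,"claw": 1},
    {"tx": -0.06,"ty": 0.6,"tz": 0,"wx": 0,"wy": 0,"wz": 0,"claw": 1},
    {"tx": 0,"ty": 0.3,"tz": 0,"wx": 0,"wy": 0,"wz": 0,"claw": 1},
    {"tx": -0.03,"ty": 0.3,"tz": 0,"wx": 0,"wy": 0,"wz": 0,"claw": 1},
    {"tx": 0,"ty": 0,"tz": 0,"wx": 0,"wy": 0,"wz": 0,"claw": 1}
  ]
}}

```text
clock: 20.23
tcp_pos: [0.5861, 0.0172, 0.0433]
orientation: [-0.0, -0.046, 0.999, 0.0]
wrist_force: [0.6, -1.0, -1.0]
finger_gap: 0.0184
grip_force: 25.3
```

{"op": "carry_out", "data": {
  "moves": [
    {"tx": -0.02,"ty": 0.3,"tz": 0,"wx": 0,"wy": 0,"wz": 0,"claw": 1},
    {"tx": -0.02,"ty": 0.3,"tz": 0,"wx": 0,"wy": 0,"wz": 0,"claw": 1},
    {"tx": 0,"ty": 0,"tz": 0,"wx": 0,"wy": 0,"wz": 0,"claw": 1}
  ]
}}

```text
clock: 20.6
tcp_pos: [0.5857, 0.0234, 0.0433]
orientation: [-0.0, -0.046, 0.999, 0.0]
wrist_force: [-0.0, 1.0, -1.0]
finger_gap: 0.0184
grip_force: 25.3
```

{"op": "carry_out", "data": {
  "moves": [
    {"tx": -0.03,"ty": 0.4,"tz": 0,"wx": 0,"wy": 0,"wz": 0,"claw": 1},
    {"tx": -0.04,"ty": 0.4,"tz": 0,"wx": 0,"wy": 0,"wz": 0,"claw": 1},
    {"tx": -0.04,"ty": 0.4,"tz": 0,"wx": 0,"wy": 0,"wz": 0,"claw": 1},
    {"tx": -0.04,"ty": 0.4,"tz": 0,"wx": 0,"wy": 0,"wz": 0,"claw": 1},
    {"tx": 0,"ty": 0,"tz": 0,"wx": 0,"wy": 0,"wz": 0,"claw": 1}
  ]
}}

```text
clock: 21.22
tcp_pos: [0.5842, 0.0396, 0.0433]
orientation: [0.0, -0.046, 0.999, 0.0]
wrist_force: [-0.2, -0.5, -1.7]
finger_gap: 0.0183
grip_force: 25.3
```

{"op": "carry_out", "data": {
  "moves": [
    {"tx": -0.05,"ty": 0.6,"tz": 0,"wx": 0,"wy": 0,"wz": 0,"claw": 1},
    {"tx": -0.05,"ty": 0.6,"tz": 0,"wx": 0,"wy": 0,"wz": 0,"claw": 1},
    {"tx": -0.05,"ty": 0.6,"tz": 0,"wx": 0,"wy": 0,"wz": 0,"claw": 1},
    {"tx": -0.05,"ty": 0.6,"tz": 0,"wx": 0,"wy": 0,"wz": 0,"claw": 1},
    {"tx": -0.05,"ty": 0.6,"tz": 0,"wx": 0,"wy": 0,"wz": 0,"claw": 1},
    {"tx": 0,"ty": 0,"tz": 0,"wx": 0,"wy": 0,"wz": 0,"claw": 1}
  ]
}}

```text
clock: 21.98
tcp_pos: [0.5817, 0.0697, 0.0433]
orientation: [0.0, -0.046, 0.999, 0.0]
wrist_force: [0.3, -0.3, -0.9]
finger_gap: 0.0184
grip_force: 25.3
```

{"op": "carry_out", "data": {
  "moves": [
    {"tx": -0.07,"ty": 0.8,"tz": 0,"wx": 0,"wy": 0,"wz": 0,"claw": 1},
    {"tx": -0.07,"ty": 0.8,"tz": 0,"wx": 0,"wy": 0,"wz": 0,"claw": 1},
    {"tx": -0.07,"ty": 0.75,"tz": 0,"wx": 0,"wy": 0,"wz": 0,"claw": 1},
    {"tx": 0,"ty": 0,"tz": 0,"wx": 0,"wy": 0,"wz": 0,"claw": 1},
    {"tx": 0,"ty": 0,"tz": -0.1,"wx": 0,"wy": 0,"wz": 0,"claw": 1},
    {"tx": 0,"ty": 0,"tz": 0,"wx": 0,"wy": 0,"wz": 0,"claw": 0.4},
    {"tx": 0,"ty": 0,"tz": 0,"wx": 0,"wy": 0,"wz": 0,"claw": 0.3},
    {"tx": 0,"ty": 0,"tz": 0,"wx": 0,"wy": 0,"wz": 0,"claw": 0.3}
  ]
}}

```text
clock: 22.98
tcp_pos: [0.5798, 0.0925, 0.0424]
orientation: [0.0, -0.045, 0.999, 0.0]
wrist_force: [0.1, -0.2, 0.7]
finger_gap: 0.0298
grip_force: 0.0
```

{"op": "carry_out", "data": {
  "moves": [
    {"tx": 0,"ty": 0,"tz": 1.5,"wx": 0,"wy": 0,"wz": 0,"claw": 0.3},
    {"tx": 0,"ty": 0,"tz": 3,"wx": 0,"wy": 0,"wz": 0,"claw": 0.3},
    {"tx": 0,"ty": 0,"tz": 4,"wx": 0,"wy": 0,"wz": 0,"claw": 0.3},
    {"tx": 0,"ty": 0,"tz": 4,"wx": 0,"wy": 0,"wz": 0,"claw": 0.3},
    {"tx": -3,"ty": -4,"tz": 0,"wx": 0,"wy": 0,"wz": 0,"claw": 0.3},
    {"tx": -3,"ty": -4,"tz": 0,"wx": 0,"wy": 0,"wz": 0,"claw": 0.3},
    {"tx": 0,"ty": 0,"tz": 0,"wx": 0,"wy": 0,"wz": 0,"claw": 0.3},
    {"tx": 0,"ty": 0,"tz": 0,"wx": 0,"wy": 0,"wz": 0,"claw": 0.3}
  ]
}}

```text
clock: 23.98
tcp_pos: [0.5204, 0.0126, 0.1684]
orientation: [0.001, -0.045, 0.999, 0.0]
wrist_force: [-0.7, -0.6, -0.5]
finger_gap: 0.0299
grip_force: 0.0
```

```bash
python3 look.py c2 side 210 410 160 290 4
```

```text
24.025 [0.5206 0.013  0.1682] 0.029677306011607157 0.0 [0.3 0.3 0.1]
```

View pics/c2.png

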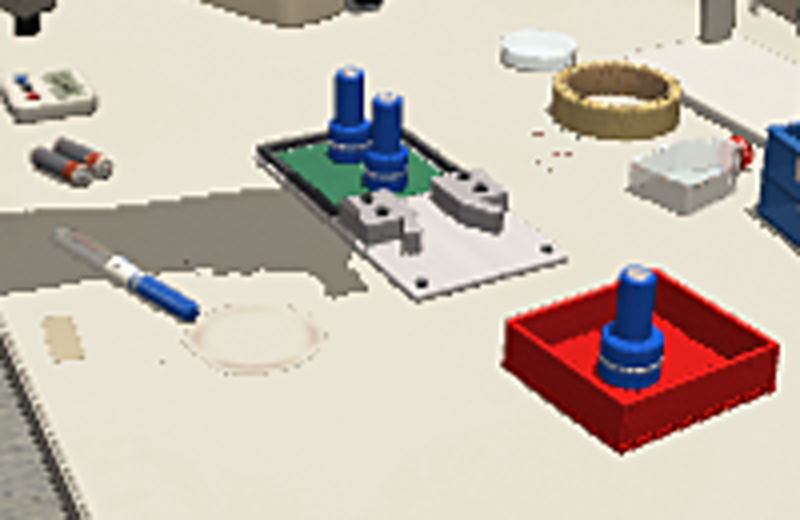

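Two plugs stand upright on the green bay at (350,130) and (387,150), and the third is in the bin at (632,330). The marker, timer and flask look unmoved.

```bash
python3 -c "
from workcell import env;print(env.hand_in())"
```

```text
the job is handed in; nothing more can be done
None
```

The job is handed in: plug_a stuck in the gauge mouth and is in the red bin, and plug_b and plug_c passed through and stand upright on the green bay.

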